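# Clip the cap gauge onto the eye of its stand

### The job

Hang the cap gauge back on its stand by its snap hook: press the hook's sprung gate sideways against the upright bar of the stand's eye until the bar is inside, draw the gauge back by its grip so that the gate snaps shut and the bar seats in the bow of the hook, and keep a steady pull of about 8 to 14 N on it for a second to prove that it holds. Then let go so that the gauge hangs freely from the eye; while you hold it never press or pull on the stand with more than 18 N, and leave the bottles, caps and pen where they stand.

Things in the scene. Friction and masses are not known exactly. Their poses are not given: they have to be found in the camera images.
- gauge_grip (a point): Cap gauge, a loose hand tool (0.08-0.18 kg) lying flat. Point: centre, half-way up, of its black plastic grip, 70 mm long (x), 22 wide (y), 24 high. x points along the tool to the steel snap hook, z up. Behind the grip a flat steel ring 49 mm across (end at x = -78 mm). The hook lies in the plane z = 0, 9 mm thick, from x = 35 to 109 mm. No pose while held.
- gauge: The same gauge; origin 12 mm below gauge_grip, same axes. Its hook, in mm of this frame: solid spine along the -y side (inner face y = -17), round bow at the far end (inner face x = 100), curling back on the +y side to a nose that ends at x = 84 (nose from y = 10 to 20). The gate closes the +y side from x = 52 to 84; it swings in under the nose.
- hook_mouth (a point): Middle of the shut gate (a 6 mm pin), 71 mm ahead of the grip's centre and 9 mm to its +y side; axes as the grip's. An 8 mm bar presses in here towards -y, its centre within 8 mm of this point in x: it touches at 7 mm outside, passes under the nose after 10 mm of travel, and jams (open gate on the spine) after 19 mm here, 11 mm at the grip end.
- hook_loop (a point): Seat of the bar in the bow, 96 mm ahead of the grip's centre on its mid-line; axes as the grip's. A bar that has passed the nose slides to +x into the bow, clear of the gate's tip, and the gate snaps shut behind it; a seated bar is centred within 2 mm of here in x.
- gauge_gate (a joint): Angle of the hook's gate about its pin at its grip end (24 mm from hook_mouth): 0 shut, up to 0.67 rad pushed inwards (to -y). A spring shuts it: an 8 mm bar needs about 3 to 4 N to start it, 4 to 8 N to open it.
- eye_ref (a point): Nominal middle of the upright outer bar of the stand's D-shaped eye, 247 mm above the table. The eye's arms are clamped anywhere within 12 mm: the true bar stands up to 12 mm nearer (-x) or farther (+x). Bar 8 mm thick; 37 mm clear height in the eye. x points to the post (74 mm, level, along the arms), z up. Grip's x along this x, the hook goes in from the -y side, its tip between bar and post.
- stand: The stand, fixed: a steel post 16 mm thick, 298 mm high, on a round foot of 104 mm; the eye sticks out of it on two clamped level arms that do not slip. Origin under the post at table height, x away from the eye, z up.
- bottle_a: Bystander: filled bottle, 77 mm wide, 222 mm high, origin under its centre.
- bottle_b: Bystander: filled bottle, 77 mm wide, 222 mm high, origin under its centre.
- cap_a: Bystander: black bottle cap, 33 mm wide, 19 mm high.
- cap_b: Bystander: black bottle cap, 33 mm wide, 19 mm high.
- cap_c: Bystander: black bottle cap, 33 mm wide, 19 mm high.
- pen: Bystander: marker pen, 135 mm long, 16 mm thick.
Not all that is in view belongs to the job. What is shaped like the gauge but purple is not meant.

How it is judged:
By the outcome, as a careful person would: the job done as asked, in the order asked, and still so for the second after the job is handed in, with the robot touching nothing.
It also fails if it takes over 64 s, if anything falls off the work surface, if the arm or the gripper's body presses on something with over 40 N, if the wrist force passes 120 N, or if a joint passes its speed limit or range.

### The arm

A 7-joint arm with a two-finger parallel gripper is mounted at the origin on a cart in front of the work surface, level with it; the furniture and walls round the work are solid. World frame = base frame: x ahead of the robot, y to its left, z up, the work surface at z = 0. Lengths are in m, angles in rad, forces in N, time in s.
With the tool pointing down it reaches from about 0.425 to 0.825 m from the base axis. Payload 3.6 kg.
Tool frame: the origin (TCP) lies midway between the tips of the shut fingers; the grasp point (between the pads) lies 19 mm behind it; z points along the fingers, y is the direction in which the jaws open and shut (so a half turn about z gives the same grasp; the last joint's range is limited). The gripper opens to 85 mm and grips with 20 to 120 N. Pads are 22 mm wide; open, the fingers measure 114 mm over their backs; the gripper's body (76 mm by 85 mm) begins 54 mm behind the grasp point. The pads swing forward as they close: fully open they stand 13 mm farther back than shut.
Start: joints at [1.135, 0.615, -0.013, 1.423, 0.008, 1.103, -0.04], TCP at [0.258, -0.596, 0.231] pointing down, gripper open.
Joint ranges: [-3.12, 3.12], [-0.3, 2.06], [-1.34, 1.32], [0.26, 2.42], [-1.36, 4.5], [0.01, 1.98], [-2.84, 2.84]. Speed limits (rad/s): [2.79, 2.79, 3.14, 3.14, 3.14, 3.14, 3.14].

### API

Orientations are given as a rotation vector (axis times angle).
In Python, from rig import robot gives the robot as it stands. Calls block until the motion is done:
- robot.move_to(position, orientation): joint-space move of the TCP to a pose.
- robot.movel(position, max_speed=0.15, ori=None): straight line of the TCP; ori=None keeps the orientation; max_speed is the mean speed in m/s.
- robot.set_joints(angles): joint-space move.
- robot.command_gripper(opening, force=None): opening from 0.0 (shut) to 1.0 (fully open); force is the grip in N (None keeps the last); returns when the fingers have stopped.
- robot.pause(seconds).
- robot.solve_ik(position, orientation): joint angles nearest the present ones, or None.
- robot.grab_frame(name): name is "scene" or "side" or "wrist"; returns the picture (400x640x3 uint8, red, green, blue); there is no depth.
- robot.get_calibration(name): a dict with "fx", "fy", "cx", "cy" (pixels), "distortion" ([k1, k2, p1, p2, k3] as OpenCV has them; the pictures are not rectified), "origin" and "orientation" of the camera in the world. Camera axes: x right, y down, z forward; pixel columns grow to the right and rows downward; lengths in m; the calibration is good to about 2 mm. A picture is of the moment at which its call begins: read the wrist's pose just before it. get_calibration takes no time and is no camera call; for the wrist camera it gives the pose at the moment of the call.
A pose or a line that the arm cannot do raises robot.IKError and nothing moves.
- robot.job_done(): hands the job in, once; it reports no verdict.
Readings, each from a call of its own:
- robot.current_time(): time.
- robot.current_q(): joint angles.
- robot.current_joint_vel(): joint speeds.
- robot.current_joint_efforts(): joint torques, N m.
- robot.current_ee_pos(): TCP position.
- robot.current_eef_rot(): TCP orientation.
- robot.current_contact_force(): force on the tool from outside, world axes, zero at the start.
- robot.current_moment(): the same for the moment, N m.
- robot.current_grip_width(): opening from 0.0 (shut) to 1.0 (fully open).
Only numpy, scipy, OpenCV 4.12 (cv2) and the standard library are available. Lean on these libraries where they do the work, as an engineer would, in place of code of your own. Each camera call takes 0.05 s, during which the arm holds its last target.

## Working session

There is one attempt and no reset: what is moved stays moved. The work goes in short steps, each a Python script; the robot and the scene stay as the last script left them, time stands still between calls to the robot, and variables do not carry over. Pictures are saved under pics/ and viewed, and the job is handed in when it is done.

```bash
ls; mkdir -p pics; cat > h.py <<'E'
from rig import robot
import numpy as np, cv2
from scipy.spatial.transform import Rotation as R
def snap(name,fn):
    c=robot.get_calibration(name); im=robot.grab_frame(name)
    cv2.imwrite('pics/'+fn,cv2.cvtColor(im,cv2.COLOR_RGB2BGR)); np.save('pics/'+fn+'.npy',c,allow_pickle=True); return im,c
def cal(fn): return np.load('pics/'+fn+'.npy',allow_pickle=True).item()
def rot(c):
    o=np.array(c['orientation'],float); return R.from_rotvec(o).as_matrix() if o.size==3 else o.reshape(3,3)
def rays(c,px):
    K=np.array([[c['fx'],0,c['cx']],[0,c['fy'],c['cy']],[0,0,1]]);
    n=cv2.undistortPoints(np.array(px,float).reshape(-1,1,2),K,np.array(c['distortion'],float)).reshape(-1,2)
    d=np.c_[n,np.ones(len(n))]@rot(c).T
    return np.array(c['origin'],float),d/np.linalg.norm(d,axis=1)[:,None]
def onz(c,px,z):
    o,d=rays(c,px); return o+d*((z-o[2])/d[:,2])[:,None]
def proj(c,P):
    K=np.array([[c['fx'],0,c['cx']],[0,c['fy'],c['cy']],[0,0,1]]);Rm=rot(c).T
    return cv2.projectPoints(np.array(P,float).reshape(-1,1,3),cv2.Rodrigues(Rm)[0],-Rm@np.array(c['origin'],float),K,np.array(c['distortion'],float))[0].reshape(-1,2)
def tri(c1,p1,c2,p2):
    o1,d1=rays(c1,[p1]);o2,d2=rays(c2,[p2]);d1=d1[0];d2=d2[0]
    s=np.linalg.lstsq(np.c_[d1,-d2],o2-o1,rcond=None)[0]
    a=o1+s[0]*d1;b=o2+s[1]*d2; return (a+b)/2,np.linalg.norm(a-b)
E
python3 - <<'E'
from h import *
for n in ['scene','side','wrist']:
    im,c=snap(n,n+'0.png'); print(n,c)
print(robot.current_time(),robot.current_ee_pos(),robot.current_eef_rot(),robot.current_grip_width(),robot.current_contact_force())
E
```

```text
pics
scene {'fx': 433.21795451700456, 'fy': 433.21795451700456, 'cx': 314.77292152986223, 'cy': 193.1234313898083, 'distortion': array([0.03540881, 0.        , 0.        , 0.        , 0.        ]), 'origin': array([-0.24311963, -0.52375001,  1.10444827]), 'orientation': array([-2.07390837,  1.23931434, -0.51123872])}
side {'fx': 475.62195463521306, 'fy': 475.62195463521306, 'cx': 325.2882585533409, 'cy': 199.5834910391894, 'distortion': array([-0.04518721,  0.        ,  0.        ,  0.        ,  0.        ]), 'origin': array([ 0.35795186, -1.37127891,  0.70281549]), 'orientation': array([-1.94238084,  0.20378306, -0.11121932])}
wrist {'fx': 303.0031314331835, 'fy': 303.0031314331835, 'cx': 318.3458975644318, 'cy': 195.9314862844578, 'distortion': array([-0.03722349,  0.        ,  0.        ,  0.        ,  0.        ]), 'origin': array([ 0.31783674, -0.56919837,  0.371944  ]), 'orientation': array([ 2.43942068, -1.60035025, -0.21173278])}
0.15 [ 0.25815955 -0.59591307  0.23039031] [-3.07427384e+00 -6.37325169e-01  6.48694136e-04] 1.0006875976041214 [-0.61255462  0.01399075 -0.01739755]
```

View pics/scene0.png

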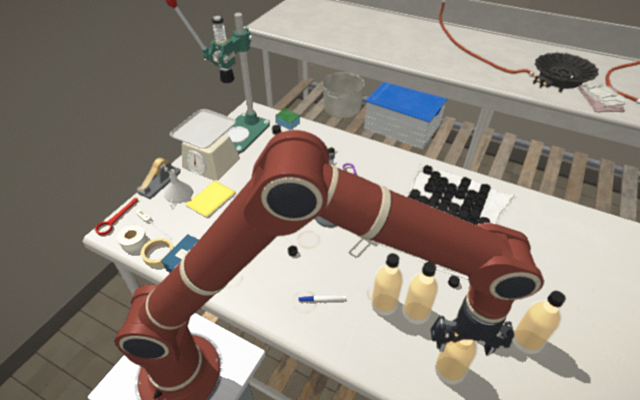

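View pics/side0.png

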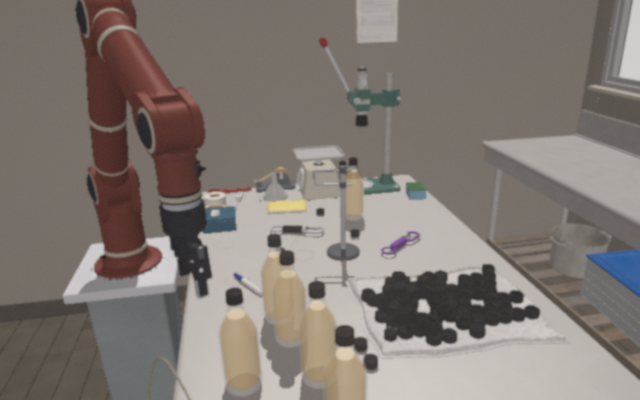

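View pics/wrist0.png

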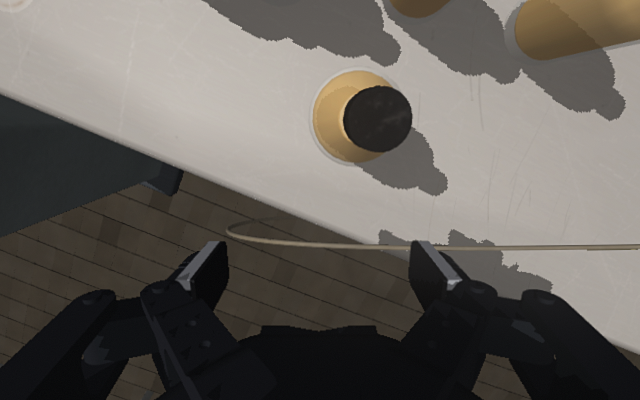

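```bash
python3 - <<'E'
import cv2
a=cv2.imread('pics/side0.png')[150:300,230:440]; cv2.imwrite('pics/side0z.png',cv2.resize(a,None,fx=3.8,fy=3.8,interpolation=cv2.INTER_CUBIC))
a=cv2.imread('pics/scene0.png')[130:310,260:470]; cv2.imwrite('pics/scene0z.png',cv2.resize(a,None,fx=3.3,fy=3.3,interpolation=cv2.INTER_CUBIC))
E
```

```text
(no output)
```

View pics/side0z.png

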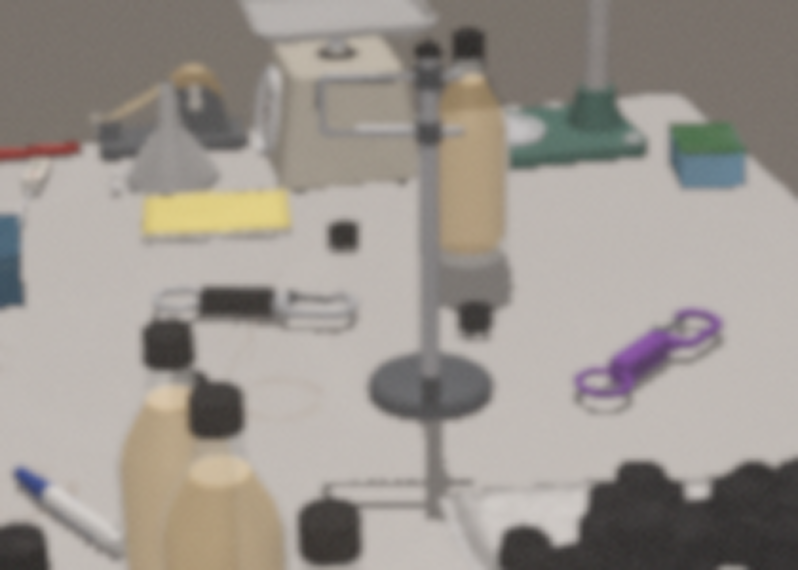

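View pics/scene0z.png

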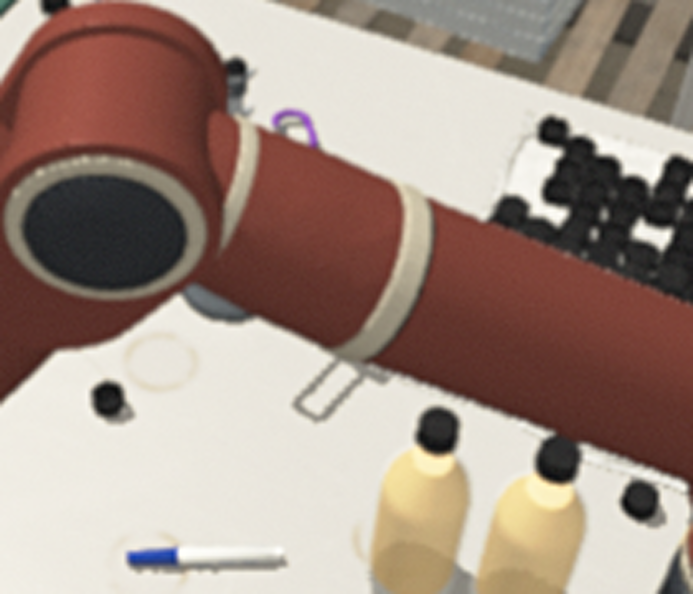

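```bash
python3 - <<'E'
from h import *
c=cal('side0.png')
f=lambda u,v:(230+u/3.8,150+v/3.8)
for n,p,z in [('grip',f(238,303),.012),('hooktip',f(353,313),.012),('ringend',f(158,302),.012),('foot',f(430,385),.01),('cap',f(343,236),.01),('capb',f(474,320),.01),('botc',f(468,265),0),('posttop',f(428,50),.298),('bar',f(320,106),.247),('pen',f(60,510),.008)]:
    print(n,onz(c,[p],z)[0])
c=cal('scene0.png')
print(onz(c,[(362,245)],0.0),onz(c,[(322,217)],0.0),onz(c,[(387,300),(418,308)],.03))
print(proj(c,[[.55,-.1,.02],[.65,-.1,.25]]))
E
```

```text
grip [0.52083062 0.08169291 0.012     ]
hooktip [0.61671833 0.03772134 0.012     ]
ringend [0.45121928 0.10047364 0.012     ]
foot [ 0.65268569 -0.10441095  0.01      ]
cap [0.64066884 0.21225626 0.01      ]
capb [0.71739849 0.00340183 0.01      ]
botc [0.74674586 0.139009   0.        ]
posttop [ 0.6495212  -0.11744437  0.298     ]
bar [ 0.5735092  -0.07760253  0.247     ]
pen [ 0.34996348 -0.22584952  0.008     ]
[[ 0.5939952  -0.24183217  0.        ]] [[ 0.64022336 -0.07223496  0.        ]] [[ 0.42570121 -0.39030486  0.03      ]
 [ 0.44301529 -0.4746357   0.03      ]]
[[316.71412645 234.1975629 ]
 [332.46108524 162.45568073]]
```

```bash
cat >> h.py <<'E'
def down(yaw,tilt=0):
    x=np.array([np.cos(yaw),np.sin(yaw),0]);z=np.array([0,0,-1.]);y=np.cross(z,x)
    M=R.from_matrix(np.c_[x,y,z])
    if tilt: M=M*R.from_euler('y',tilt)
    return M.as_rotvec()
E
python3 - <<'E'
from h import *
c=cal('wrist0.png'); T=R.from_rotvec(robot.current_eef_rot())
print('cam in tool',T.inv().apply(c['origin']-robot.current_ee_pos()),(T.inv()*R.from_matrix(rot(c))).as_matrix().round(3))
for p,y in [((.5,.09,.33),-.35),((.52,.082,.0),-.35),((.487,-.033,.23),-.45),((.46,-.1,.36),-.45),((.487,-.033,.23),-.45+np.pi)]:
    q=robot.solve_ik(p,down(y)); print(p,y,None if q is None else np.round(q,2))
E
```

```text
cam in tool [ 0.06537785 -0.00107183 -0.14155238] [[ 0.001 -0.966 -0.257]
 [ 1.     0.     0.   ]
 [-0.    -0.257  0.966]]
(0.5, 0.09, 0.33) -0.35 [ 0.02  0.32 -0.33  1.66  0.11  1.18 -2.26]
(0.52, 0.082, 0.0) -0.35 [-0.3   0.78  0.15  1.98 -0.27  0.4  -1.85]
(0.487, -0.033, 0.23) -0.45 [ 0.02  0.37  0.    1.88 -0.    0.89 -2.  ]
(0.46, -0.1, 0.36) -0.45 [ 0.2   0.22 -0.04  1.7   0.01  1.22 -1.86]
(0.487, -0.033, 0.23) 2.691592653589793 [ 0.51  0.44 -0.7   1.87  0.34  0.96  0.78]
```

```bash
python3 - <<'E'
from h import *
p=robot.current_ee_pos(); p[2]=.40
robot.movel(p,max_speed=.3)
robot.move_to([.48,.09,.36],down(-.35))
print(robot.current_time(),robot.current_ee_pos())
for n in ['scene','side','wrist']: snap(n,n+'1.png')
a=cv2.imread('pics/scene1.png')[100:340,200:480]; cv2.imwrite('pics/scene1z.png',cv2.resize(a,None,fx=2.5,fy=2.5,interpolation=cv2.INTER_CUBIC))
E
```

```text
3.4167 [0.48036431 0.08908603 0.35987042]
```

View pics/scene1z.png

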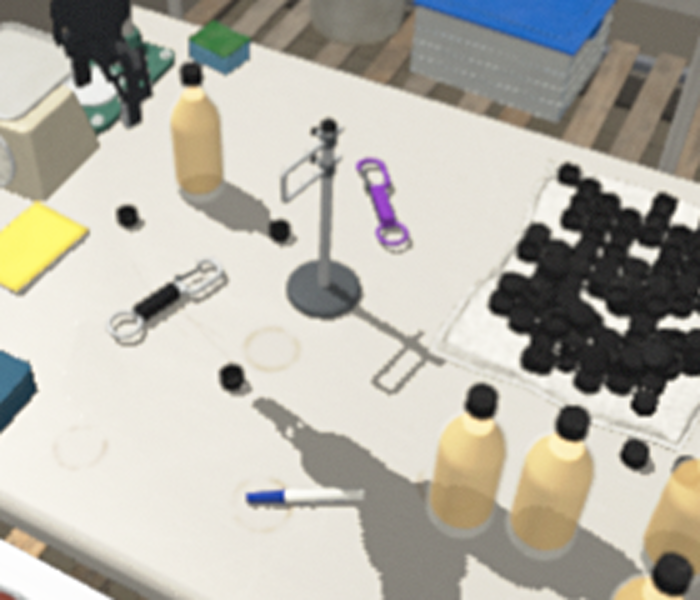

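View pics/wrist1.png

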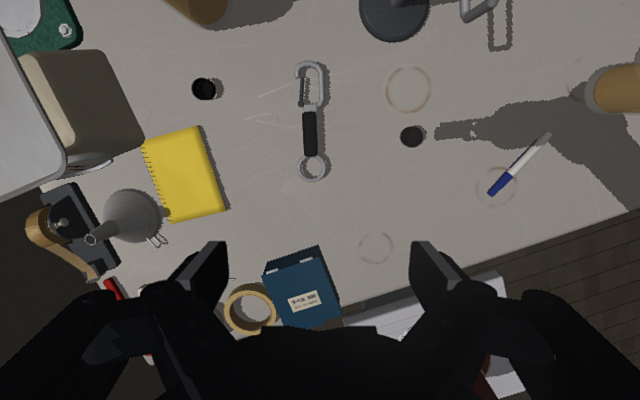

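View pics/side1.png

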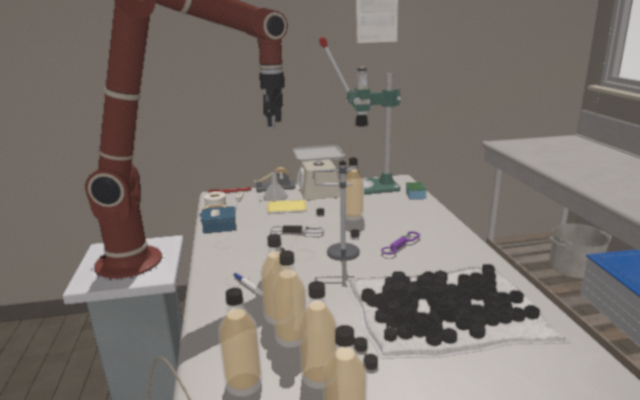

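```bash
python3 - <<'E'
from h import *
im=cv2.imread('pics/wrist1.png'); c=cal('wrist1.png')
g=im.max(2); m=(g<60).astype(np.uint8); m[:95]=0;m[165:]=0;m[:,:285]=0;m[:,335:]=0
n,l,s,ce=cv2.connectedComponentsWithStats(m); k=1+np.argmax(s[1:,4]); pts=np.argwhere(l==k)[:,::-1].astype(float)
print(s[k],ce[k]); W=onz(c,pts,.024)[:,:2]; r=cv2.minAreaRect((W*1000).astype(np.float32)); print('grip rect mm (z=24)',r)
W=onz(c,pts,.012)[:,:2]; print(cv2.minAreaRect((W*1000).astype(np.float32)))
# ring end / bow end
print('bow, ring', onz(c,[(313,61),(313,182)],.012))
a=im[40:200,250:370]; cv2.imwrite('pics/w1z.png',cv2.resize(a,None,fx=3.7,fy=3.7,interpolation=cv2.INTER_CUBIC))
for n,b in [('scene',(290,130,350,230)),('side',(300,140,380,270))]:
    a=cv2.imread(f'pics/{n}1.png')[b[1]:b[3],b[0]:b[2]]; cv2.imwrite(f'pics/{n}1e.png',cv2.resize(a,None,fx=5.5 if n=='scene' else 4.5,fy=5.5 if n=='scene' else 4.5,interpolation=cv2.INTER_CUBIC))
E
```

```text
[302 112  16  45 626] [309.75079872 133.53514377]
grip rect mm (z=24) ((519.286865234375, 89.91351318359375), (22.27873420715332, 67.49201202392578), 72.0777359008789)
((518.734130859375, 90.46958923339844), (22.838481903076172, 69.1877212524414), 72.07772064208984)
bow, ring [[0.61901981 0.04794532 0.012     ]
 [0.4443247  0.1127641  0.012     ]]
```

View pics/w1z.png

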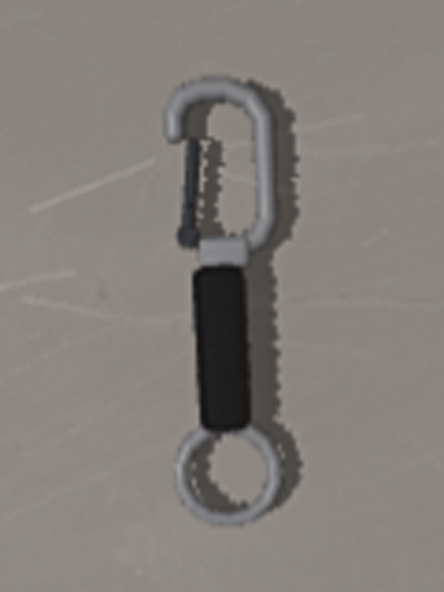

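View pics/scene1e.png

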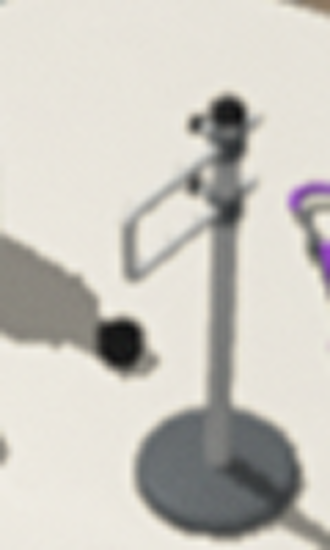

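View pics/side1e.png

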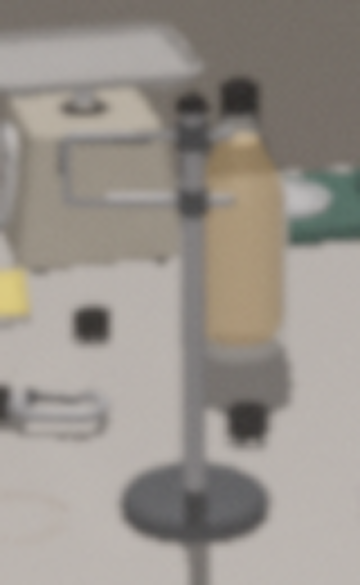

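```bash
python3 - <<'E'
from h import *
cs,cd,cw=cal('scene1.png'),cal('side1.png'),cal('wrist1.png')
S=lambda u,v:(290+u/5.5-.4,130+v/5.5-.4); D=lambda u,v:(300+u/4.5-.4,140+v/4.5-.4)
print('bar mid',tri(cs,S(130,248),cd,D(65,172)))
print('bar top corner',tri(cs,S(131,222),cd,D(66,141)))
print('bar bot corner',tri(cs,S(131,277),cd,D(67,201)))
print('post top',tri(cs,S(229,105),cd,D(192,100)))
print('post low',tri(cs,S(217,460),cd,D(195,490)))
print('bow',tri(cs,(200+208/2.5,100+265/2.5),cd,D(103,413)))
im=cv2.imread('pics/wrist1.png');m=((im.max(2)<60)).astype(np.uint8); m[:95]=0;m[165:]=0;m[:,:285]=0;m[:,335:]=0
n,l,s,ce=cv2.connectedComponentsWithStats(m); k=1+np.argmax(s[1:,4]); pts=np.argwhere(l==k)[:,::-1].astype(float)
W=onz(cw,pts,.024)[:,:2]; u,sv,vt=np.linalg.svd(W-W.mean(0),full_matrices=False); print(W.mean(0),np.degrees(np.arctan2(vt[0][1],vt[0][0])))
E
```

```text
bar mid (array([ 0.57468898, -0.07471038,  0.2476465 ]), np.float64(0.0036233659479977527))
bar top corner (array([ 0.57494688, -0.07556695,  0.26801531]), np.float64(0.0010445552208508543))
bar bot corner (array([ 0.57500209, -0.07516695,  0.22726233]), np.float64(0.002457479334507523))
post top (array([ 0.65513438, -0.09177753,  0.29472249]), np.float64(0.002268172261880896))
post low (array([ 0.65552685, -0.09109206,  0.01316526]), np.float64(0.0012227506957266003))
bow (array([ 6.21862659e-01,  7.18265864e-02, -5.89171004e-04]), np.float64(0.0006147236981286962))
[0.52022708 0.08972848] 162.1252376261167
```

```bash
python3 - <<'E'
from h import *
y=-.32;d=np.array([np.cos(y),np.sin(y)])
p=np.array([.520,.090])-.04*d
robot.move_to([*p,.15],down(y))
print(robot.current_time(),robot.current_ee_pos())
snap('wrist','wrist2.png')
E
```

```text
4.4167 [0.48333812 0.10286544 0.15097753]
```

View pics/wrist2.png

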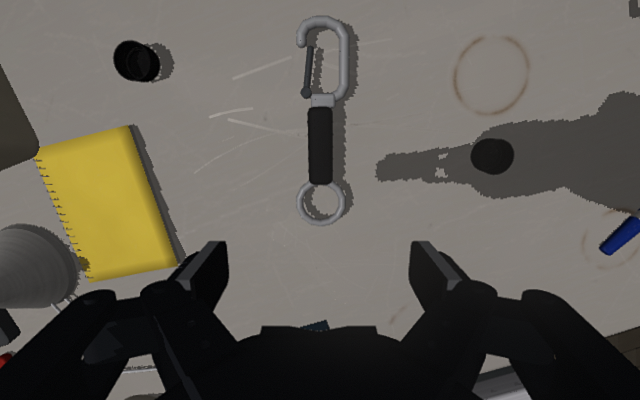

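```bash
python3 - <<'E'
from h import *
im=cv2.imread('pics/wrist2.png');c=cal('wrist2.png')
m=(im.max(2)<60).astype(np.uint8); m[:95]=0;m[195:]=0;m[:,:290]=0;m[:,342:]=0
n,l,s,ce=cv2.connectedComponentsWithStats(m); k=1+np.argmax(s[1:,4]); pts=np.argwhere(l==k)[:,::-1].astype(float)
print(s[k])
for z in (.012,.024):
    W=onz(c,pts,z)[:,:2]; u,sv,vt=np.linalg.svd(W-W.mean(0),full_matrices=False); print(W.mean(0),np.degrees(np.arctan2(vt[0][1],vt[0][0])),cv2.minAreaRect((W*1000).astype(np.float32)))
# grip end edges along center
b=onz(c,[(323,15),(321,225)],.0165);print('bow top, ring end',b,np.degrees(np.arctan2(*(b[0]-b[1])[[1,0]])), np.linalg.norm(b[0]-b[1]))
E
```

```text
[ 307  107   26   78 1887]
[0.51961348 0.09022489] 162.2791352905733 ((518.5511474609375, 91.00187683105469), (22.56426429748535, 70.50521850585938), 72.2945556640625)
[0.52068235 0.08992494] 162.2791352905733 ((519.6654663085938, 90.66870880126953), (21.600019454956055, 67.49236297607422), 72.29457092285156)
bow top, ring end [[0.62081245 0.05442296 0.0165    ]
 [0.44714016 0.11330096 0.0165    ]] -18.727574201924988 0.1833812527512092
```

```bash
python3 - <<'E'
from h import *
y=np.radians(-17.8);d=np.array([np.cos(y),np.sin(y)])
p=np.array([.5193,.0898])+.010*d
robot.move_to([*p,.08],down(y))
robot.movel([*p,.004],max_speed=.08)
print(robot.current_time(),robot.current_ee_pos(),robot.current_contact_force())
robot.command_gripper(0.0,force=100)
print(robot.current_time(),robot.current_grip_width(),robot.current_ee_pos(),robot.current_contact_force())
robot.movel([*p,.12],max_speed=.15)
print(robot.current_time(),robot.current_grip_width(),robot.current_contact_force())
snap('wrist','wrist3.png')
E
```

```text
6.0 [0.52922046 0.08691001 0.00441913] [-1.32453166  0.47588583  0.27649941]
6.6083 0.23275791612813365 [0.52889949 0.08676232 0.00449554] [-1.50439952  0.01633901  5.16635584]
7.5333 0.2333506239468476 [ 0.40805166  0.18886654 -1.01235567]
```

View pics/wrist3.png

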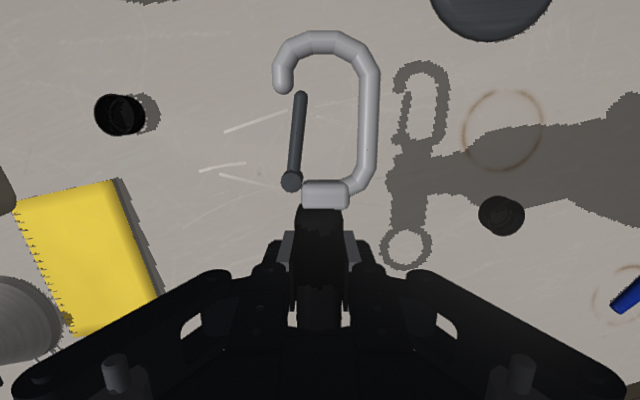

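```bash
cat >> h.py <<'E'
E_YAW=np.radians(-11.6); BAR=np.array([.575,-.075])
def fr(e=None):
    e=E_YAW if e is None else e
    return np.array([np.cos(e),np.sin(e)]),np.array([-np.sin(e),np.cos(e)])
# TCP xy such that bar sits at gauge coords (gx,gy) ; tcp at gauge x = GX0
GX0=.010
def tcp_for(gx,gy,bar=None,e=None):
    u,v=fr(e); b=BAR if bar is None else bar
    return b-(gx-GX0)*u-gy*v
E
python3 - <<'E'
from h import *
c=cal('wrist3.png')
o=np.array([.529,.0868]);y=np.radians(-17.8);d=np.array([np.cos(y),np.sin(y)]);n=np.array([-d[1],d[0]])
for nm,px in [('bow outer',(325,31)),('bow inner',(325,52)),('nose end',(283,92)),('gate tip',(300,93)),('gate pin',(291,182)),('spine inner',(360,120)),('spine outer',(380,120)),('nose outer',(273,75)),('ferrule front',(325,183)),('gripfront',(322,208))]:
    w=onz(c,[px],.1275)[0,:2]-o; print(nm,(w@d*1e3).round(1),(w@n*1e3).round(1))
for gx,gy in [(.071,.049),(.071,.009),(.096,0)]:
  for z in (.36,.24):
    p=[*tcp_for(gx,gy),z]; q=robot.solve_ik(p,down(E_YAW)); print(p,None if q is None else np.round(q,2))
E
```

```text
bow outer 96.9 -2.5
bow inner 89.0 -2.5
nose end 73.4 15.0
gate tip 73.0 7.9
gate pin 34.9 12.5
spine inner 62.0 -17.6
spine outer 62.1 -26.2
nose outer 80.2 18.9
ferrule front 34.4 -2.8
gripfront 22.7 -1.5
[np.float64(0.5053930916382877), np.float64(-0.11073343404046401), 0.36] [ 0.61  0.35 -0.63  1.57  0.22  1.29 -1.82]
[np.float64(0.5053930916382877), np.float64(-0.11073343404046401), 0.24] [ 0.56  0.45 -0.57  1.78  0.28  0.99 -1.89]
[np.float64(0.5134362084841263), np.float64(-0.07155042405649024), 0.36] [ 0.53  0.35 -0.63  1.57  0.21  1.29 -1.9 ]
[np.float64(0.5134362084841263), np.float64(-0.07155042405649024), 0.24] [ 0.48  0.45 -0.56  1.78  0.28  0.99 -1.96]
[np.float64(0.4907565285344564), np.float64(-0.057707298781447036), 0.36] [ 0.53  0.31 -0.63  1.63  0.19  1.26 -1.91]
[np.float64(0.4907565285344564), np.float64(-0.057707298781447036), 0.24] [ 0.47  0.41 -0.57  1.84  0.26  0.97 -1.98]
```

```bash
sed -i 's/^GX0=.010/GX0=.0108/' h.py; python3 - <<'E'
from h import *
p=robot.current_ee_pos(); p[2]=.37
robot.movel(p,max_speed=.25)
robot.move_to([*tcp_for(.071,.049),.37],down(E_YAW))
print(robot.current_time(),robot.current_ee_pos(),robot.current_eef_rot(),robot.current_contact_force())
snap('wrist','wrist4.png');snap('scene','scene4.png');snap('side','side4.png')
E
```

```text
9.5417 [ 0.50628963 -0.10886899  0.36949234] [-3.12370161e+00  3.13655135e-01  1.33544871e-03] [ 0.3364659   0.86660055 -0.95729315]
```

View pics/wrist4.png

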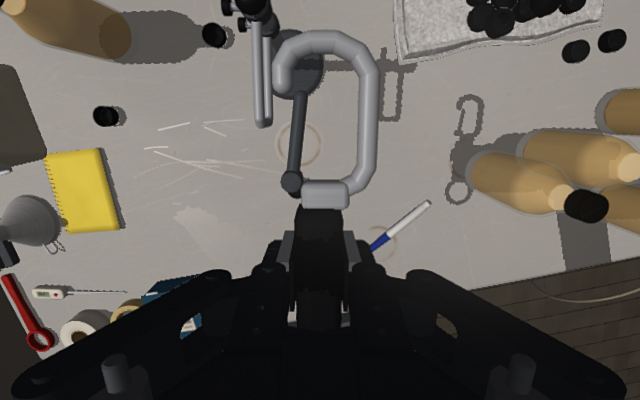

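View pics/side4.png

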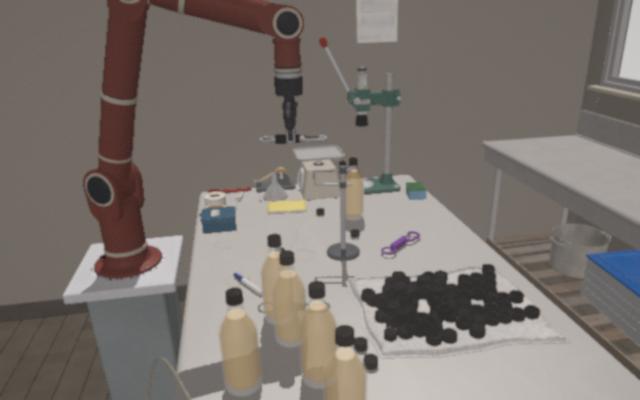

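```bash
python3 - <<'E'
from h import *
im=cv2.imread('pics/wrist4.png');a=im[0:140,215:325]; cv2.imwrite('pics/w4z.png',cv2.resize(a,None,fx=4.2,fy=4.2,interpolation=cv2.INTER_CUBIC))
c=cal('wrist4.png'); print(proj(c,[[.575,-.075,.268],[.575,-.075,.247],[.575,-.075,.227],[.655,-.0915,.298]]))
E
```

```text
[[259.89270633 120.89573747]
 [264.56400049 120.43183977]
 [268.37563087 120.0544029 ]
 [245.76521926 -11.28756219]]
```

View pics/w4z.png

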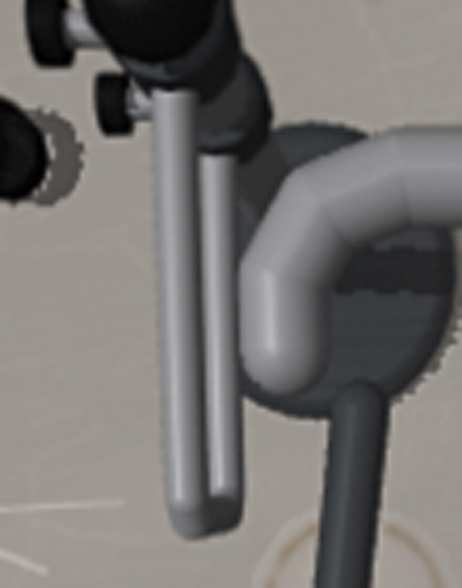

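```bash
python3 - <<'E'
from h import *
c=cal('wrist4.png')
Z=lambda u,v:(215+u/4.2-.4,v/4.2-.4)
a=onz(c,[Z(176,95),Z(187,500),Z(190,536),Z(187,480)],.2695); print(a)
d=a[0]-a[1]; print('top arm yaw',np.degrees(np.arctan2(d[1],d[0])))
b=onz(c,[Z(217,160),Z(226,490),Z(225,533)],.2245); print(b); d=b[0]-b[1]; print('bot arm yaw',np.degrees(np.arctan2(d[1],d[0])))
E
```

```text
[[ 0.64344559 -0.08975705  0.2695    ]
 [ 0.57674165 -0.0751135   0.2695    ]
 [ 0.57030332 -0.07406849  0.2695    ]
 [ 0.5802216  -0.0759887   0.2695    ]]
top arm yaw -12.381753539419254
[[ 0.64337803 -0.08924401  0.2245    ]
 [ 0.57833357 -0.07542785  0.2245    ]
 [ 0.56942612 -0.07302759  0.2245    ]]
bot arm yaw -11.992016676216732
```

```bash
sed -i 's/^E_YAW.*/E_YAW=np.radians(-12.1); BAR=np.array([.5743,-.0748])/' h.py; python3 - <<'E'
from h import *
print(robot.current_ee_pos(),robot.current_contact_force())
robot.movel([*tcp_for(.071,.049),.2395],max_speed=.12,ori=down(E_YAW))
print(robot.current_time(),tcp_for(.071,.049),robot.current_ee_pos(),robot.current_contact_force())
robot.pause(.3)
print(robot.current_ee_pos(),robot.current_contact_force(),robot.current_moment(), np.degrees((R.from_rotvec(robot.current_eef_rot())*R.from_rotvec(down(E_YAW)).inv()).as_rotvec()))
snap('wrist','wrist5.png');snap('side','side5.png');snap('scene','scene5.png')
a=cv2.imread('pics/side5.png')[120:220,240:380]; cv2.imwrite('pics/side5z.png',cv2.resize(a,None,fx=5,fy=5,interpolation=cv2.INTER_CUBIC))
E
```

```text
[ 0.50661517 -0.10812026  0.36996473] [-0.33933486 -0.29600185 -0.89742519]
10.9333 [ 0.50516614 -0.11009234] [ 0.50577961 -0.11004367  0.24021663] [ 0.27995335 -0.70869988 -1.24946797]
[ 0.50532094 -0.11016446  0.23982973] [-0.34384339 -0.46651094 -1.50579671] [ 0.03131072 -0.06338996 -0.02567893] [-0.01431456 -0.04062348 -0.00574394]
```

View pics/wrist5.png

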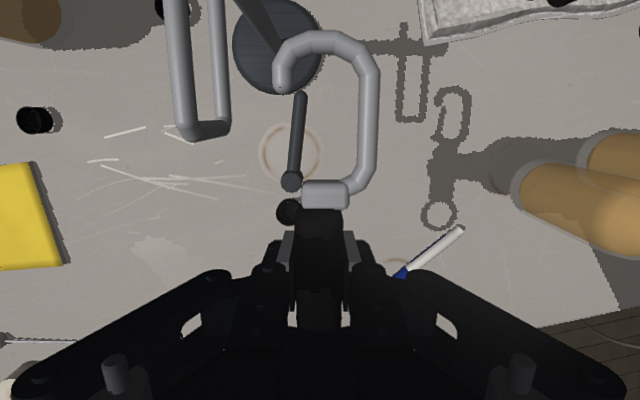

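View pics/side5z.png

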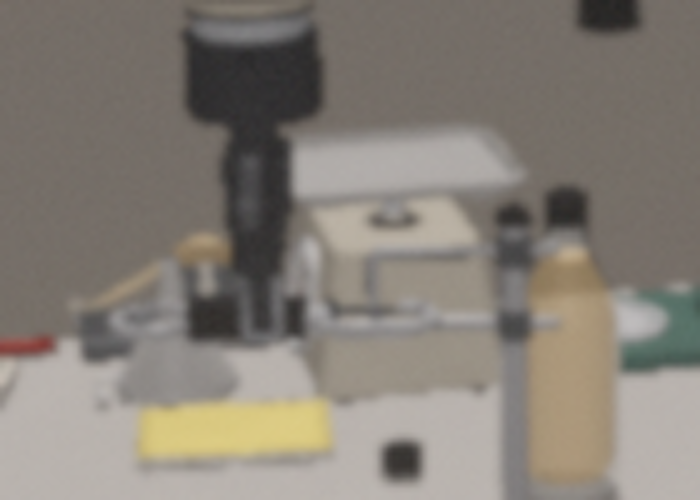

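```bash
cat >> h.py <<'E'
def rd(b0=np.zeros(3)):
    f=np.mean([robot.current_contact_force() for _ in range(3)],axis=0)-b0; u,v=fr(); p=robot.current_ee_pos()[:2]
    w=BAR-p; return np.array([f[:2]@u,f[:2]@v,f[2]]),(w@u+GX0)*1e3,(w@v)*1e3
E
python3 - <<'E'
from h import *
b0=robot.current_contact_force()
u,v=fr()
robot.movel([*tcp_for(.072,.022),.2395],max_speed=.06)
robot.pause(.15); print('t',robot.current_time(),rd(b0)); 
b0=robot.current_contact_force(); np.save('b0.npy',b0)
for gy in np.arange(.020,.0005,-.002):
    robot.movel([*tcp_for(.072,gy),.2395],max_speed=.03)
    f,x,y=rd(b0); print(round(gy*1e3,1),'F',f.round(2),'bar at',round(x,1),round(y,1),'grip',round(robot.current_grip_width(),4))
    if np.linalg.norm(f)>13: print('STOP');break
print(robot.current_time())
snap('wrist','wrist6.png')
E
```

```text
t 12.1333 (array([-0.82586464, -0.56738738,  0.12520237]), np.float64(71.98039228092397), np.float64(22.57383239260638))
20.0 F [0.33 0.33 0.51] bar at 72.0 20.0 grip 0.2335
18.0 F [-0.31 -0.04  0.01] bar at 72.0 17.8 grip 0.233
16.0 F [-0.4  -0.58 -0.81] bar at 72.0 16.6 grip 0.2323
14.0 F [-0.55 -2.74  0.12] bar at 71.9 14.8 grip 0.2297
12.0 F [ 1.34 -2.33 -0.47] bar at 71.8 12.3 grip 0.2284
10.0 F [ 0.68 -3.28 -0.04] bar at 72.1 9.9 grip 0.2362
8.0 F [-1.16 -3.42 -0.26] bar at 72.3 7.8 grip 0.2346
6.0 F [-1.   -2.59  0.15] bar at 72.4 5.7 grip 0.2333
4.0 F [-0.45 -3.45 -0.01] bar at 72.4 3.7 grip 0.2294
2.0 F [-0.73 -3.63  0.15] bar at 72.4 1.6 grip 0.2375
14.6333
```

View pics/wrist6.png

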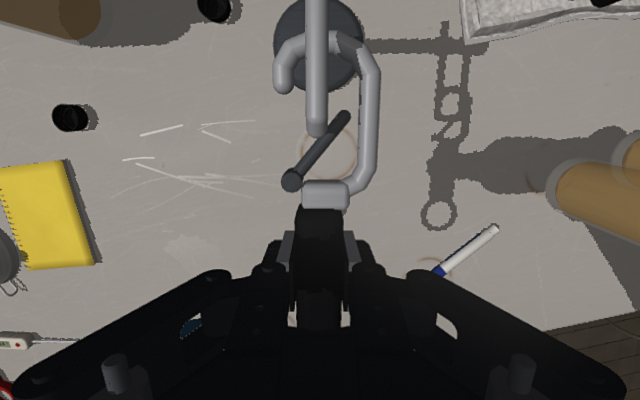

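```bash
python3 - <<'E'
from h import *
b0=np.load('b0.npy')
for gx in np.r_[np.arange(.075,.0931,.003),np.arange(.094,.0971,.001)]:
    robot.movel([*tcp_for(gx,.001),.2395],max_speed=.04)
    f,x,y=rd(b0); print(round(gx*1e3,1),'F',f.round(2),'bar at',round(x,1),round(y,1))
    if np.linalg.norm(f[:2])>6 : print('STOP');break
print(robot.current_time())
snap('wrist','wrist7.png')
E
```

```text
75.0 F [-2.25 -1.37  0.31] bar at 75.8 0.3
78.0 F [-3.19 -1.08  0.39] bar at 78.5 0.5
81.0 F [-1.85 -1.43  1.01] bar at 81.3 0.7
84.0 F [-2.51 -1.05  1.06] bar at 84.5 0.6
87.0 F [-3.4  -0.45  0.35] bar at 88.1 0.5
90.0 F [-0.35  0.45  0.39] bar at 89.1 0.3
93.0 F [ 0.06  1.08 -0.1 ] bar at 92.9 0.8
94.0 F [ 0.68  0.06 -0.48] bar at 93.9 1.0
95.0 F [0.32 1.46 0.14] bar at 95.1 1.0
96.0 F [ 0.   -0.13  0.02] bar at 96.1 1.0
97.0 F [-0.34  0.34  0.95] bar at 97.1 1.0
17.4333
```

View pics/wrist7.png

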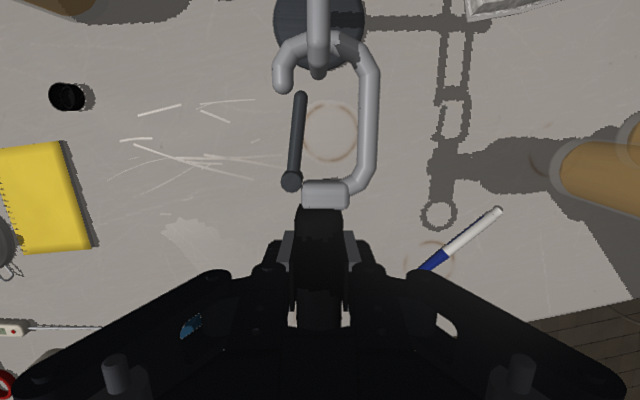

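```bash
python3 - <<'E'
from h import *
b0=np.load('b0.npy')
g=.097
def m(n=6):
    F=[]
    for _ in range(n):
        robot.pause(.02); F.append(rd(b0)[0])
    F=np.array(F); return F.mean(0),F[:,0].min(),F[:,0].max()
for i in range(24):
    g+=.0006
    robot.movel([*tcp_for(g,.001),.2395],max_speed=.02)
    f,a,b=m(4); _,x,y=rd(b0); print(round(g*1e3,1),f.round(2),round(a,1),round(b,1),'at',round(x,1),round(y,1))
    if f[0]>9.3: break
print('t',robot.current_time()); 
E
```

```text
97.6 [ 0.49  0.31 -0.66] -0.1 1.1 at 97.6 1.0
98.2 [ 2.18  0.02 -0.42] 1.6 2.6 at 97.7 1.0
98.8 [ 4.22  0.44 -1.38] 3.8 4.5 at 97.9 1.0
99.4 [ 6.1   0.63 -2.23] 5.4 6.6 at 98.0 1.0
100.0 [ 6.8   0.44 -2.89] 6.5 7.4 at 98.1 1.0
100.6 [ 8.98  0.64 -3.57] 8.4 9.5 at 98.1 1.0
101.2 [ 9.62  0.46 -4.84] 8.5 10.5 at 98.1 1.0
t 19.7
```

```bash
python3 - <<'E'
from h import *
b0=np.load('b0.npy')
print(robot.current_ee_pos(),robot.current_moment())
robot.movel([*tcp_for(.1014,.001),.2393],max_speed=.02)
t=robot.current_time()
while robot.current_time()-t<1.6:
    robot.pause(.1); f,x,y=rd(b0); print(round(robot.current_time()-t,2),f.round(1),round(np.linalg.norm(f),1),round(x,1))
snap('wrist','wrist8.png');snap('side','side8.png')
print(robot.current_time(),robot.current_ee_pos(),robot.current_grip_width())
a=cv2.imread('pics/side8.png')[120:220,240:380]; cv2.imwrite('pics/side8z.png',cv2.resize(a,None,fx=5,fy=5,interpolation=cv2.INTER_CUBIC))
E
```

```text
[ 0.4887153  -0.05742737  0.23991751] [-0.25624096 -1.56436889 -0.05724283]
0.1 [10.1  0.7 -5. ] 11.3 98.1
0.2 [ 9.5  1.3 -3.9] 10.3 98.1
0.3 [10.9  1.3 -4.3] 11.8 98.1
0.4 [10.1  0.5 -4.7] 11.2 98.1
0.5 [ 9.6  1.1 -5. ] 10.9 98.1
0.6 [ 9.7  0.6 -4.3] 10.6 98.1
0.7 [10.1  0.7 -5.1] 11.3 98.2
0.8 [ 9.8  0.4 -4.4] 10.8 98.1
0.9 [ 9.7  0.5 -4.4] 10.6 98.1
1.0 [ 9.5  0.6 -4.4] 10.5 98.1
1.1 [ 9.4  0.4 -4.2] 10.3 98.1
1.2 [ 9.3  0.5 -4.2] 10.3 98.1
1.3 [ 9.6  0.  -4.6] 10.6 98.1
1.4 [ 9.4  0.5 -4.1] 10.2 98.2
1.5 [ 9.2  1.  -4.6] 10.3 98.1
1.6 [ 9.5 -0.9 -5.3] 10.9 98.1
21.65 [ 0.48871485 -0.05740732  0.23979656] 0.23001009950709927
```

View pics/wrist8.png

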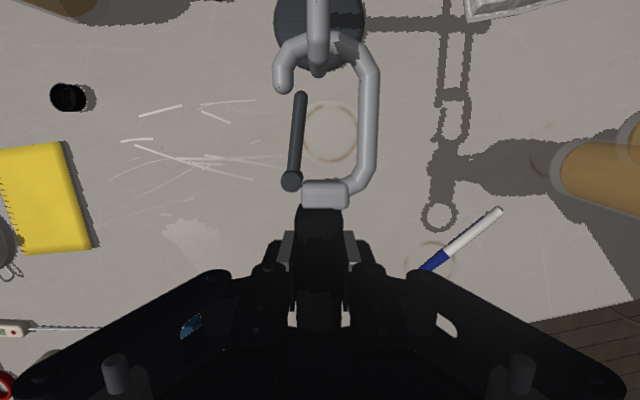

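View pics/side8z.png

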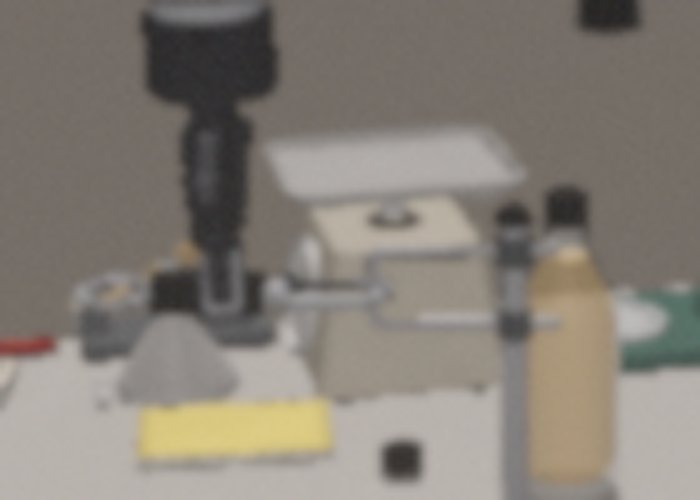

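```bash
cat >> h.py <<'E'
L=.0958
def tilt_pose(wx,wz,phi,gy=.001):
    """bow-wire centre at eye coords x=wx (from bar centre), height wz; gauge x pitched up by phi"""
    u,v=fr(); W=np.r_[BAR+wx*u-gy*v,wz]; U=np.r_[u,0]; Zu=np.array([0,0,1.])
    X=np.cos(phi)*U+np.sin(phi)*Zu; Zt=np.sin(phi)*U-np.cos(phi)*Zu; Y=np.cross(Zt,X)
    return W-L*X+.0075*Zt, R.from_matrix(np.c_[X,Y,Zt]).as_rotvec()
E
python3 - <<'E'
from h import *
print(tilt_pose(.0085,.247,0)[0],robot.current_ee_pos())
for d in range(0,91,10):
    p,o=tilt_pose(.010,.236,np.radians(d)); q=robot.solve_ik(p,o); print(d,p.round(3),None if q is None else np.round(q,2))
E
```

```text
[ 0.4887299  -0.05747808  0.2395    ] [ 0.48871485 -0.05740732  0.23979656]
0 [ 0.49  -0.058  0.228] [ 0.41  0.41 -0.48  1.86  0.23  0.93 -1.95]
10 [ 0.493 -0.058  0.212] [ 0.39  0.36 -0.44  2.01  0.32  0.65 -2.04]
20 [ 0.498 -0.06   0.196] [ 0.27  0.33 -0.3   2.17  0.49  0.36 -2.22]
30 [ 0.506 -0.061  0.182] [-0.27  0.36  0.39  2.32  4.2   0.06  0.35]
40 [ 0.517 -0.064  0.169] None
50 [ 0.529 -0.066  0.158] None
60 [ 0.543 -0.069  0.149] None
70 [ 0.559 -0.072  0.143] None
80 [ 0.575 -0.076  0.14 ] None
90 [ 0.591 -0.079  0.14 ] None
```

```bash
python3 - <<'E'
from h import *
b0=np.load('b0.npy')
def rep(n):
    robot.pause(.05); print(n,round(robot.current_time(),2),rd(b0)[0].round(1),robot.current_ee_pos().round(4))
p,o=tilt_pose(.012,.247,0); robot.movel(p,max_speed=.03,ori=o); rep('slack')
p,o=tilt_pose(.012,.238,0); robot.movel(p,max_speed=.03,ori=o); rep('low')
for d in (5,10,15,20):
    p,o=tilt_pose(.012,.238,np.radians(d)); robot.movel(p,max_speed=.06,ori=o); rep(d)
    if np.linalg.norm(rd(b0)[0])>9: break
snap('wrist','wrist9.png');snap('side','side9.png')
a=cv2.imread('pics/side9.png')[120:220,240:380]; cv2.imwrite('pics/side9z.png',cv2.resize(a,None,fx=5,fy=5,interpolation=cv2.INTER_CUBIC))
E
```

```text
slack 22.07 [-0.3  1.   0.3] [ 0.4911 -0.058   0.2392]
low 22.57 [ 0.2  0.7 -0.3] [ 0.4921 -0.0582  0.2304]
5 22.92 [-0.7 -0.1  0.2] [ 0.4934 -0.0585  0.2226]
10 23.26 [ 0.8 -0.1 -0.3] [ 0.4957 -0.0589  0.2145]
15 23.6 [0.2 0.1 0.2] [ 0.4982 -0.0594  0.2066]
20 23.94 [0.1 0.5 0.4] [ 0.5013 -0.06    0.1988]
```

View pics/side9z.png

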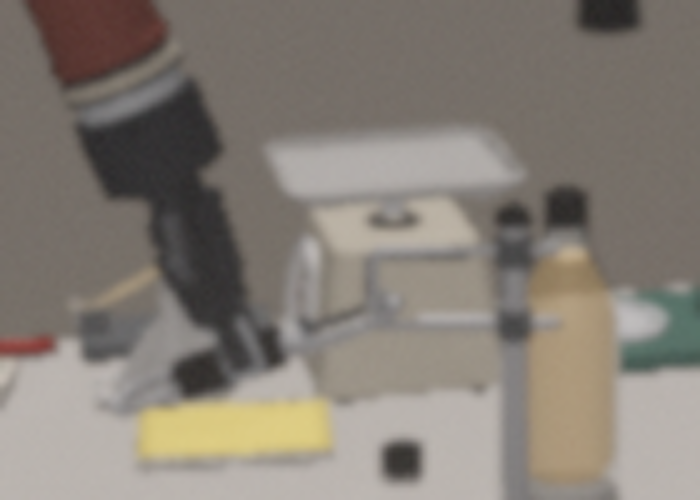

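View pics/wrist9.png

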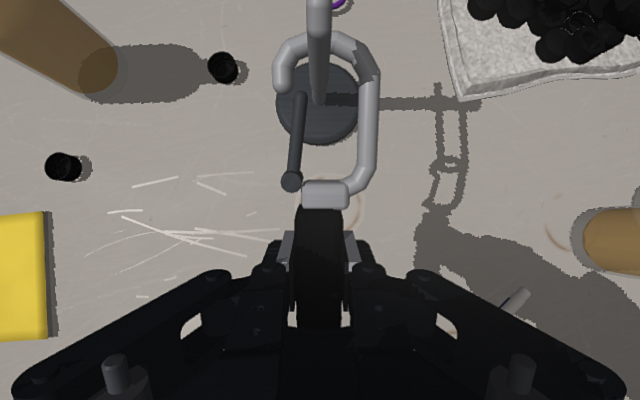

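```bash
python3 - <<'E'
from h import *
b0=np.load('b0.npy')
o=tilt_pose(0.012,.238,np.radians(20))[1]; Zt=R.from_rotvec(o).as_matrix()[:,2]
u,v=fr(); U=np.r_[u,0]
W=np.r_[BAR+.0105*u-.001*v,.235]
robot.command_gripper(0.0,force=20)
print(robot.current_time(),robot.current_grip_width(),rd(b0)[0].round(1))
for d in range(22,63,3):
    a=np.radians(d); X=np.cos(a)*U+np.sin(a)*np.array([0,0,1.])
    p=W-L*X+.0075*Zt
    try: robot.movel(p,max_speed=.06,ori=o)
    except robot.IKError as e: print('IK',d);break
    f=rd(b0)[0]; print(d,round(robot.current_time(),2),f.round(1),robot.current_ee_pos().round(4))
    if np.linalg.norm(f)>11: print('STOP');break
snap('wrist','wrist10.png');snap('side','side10.png')
a=cv2.imread('pics/side10.png')[120:220,240:380]; cv2.imwrite('pics/side10z.png',cv2.resize(a,None,fx=5,fy=5,interpolation=cv2.INTER_CUBIC))
E
```

```text
24.2583 0.23254679640793982 [-0.1 -0.3 -0.1]
22 24.51 [ 0.1 -1.2  3.2] [ 0.5009 -0.0599  0.1928]
25 24.76 [2.8 0.6 3.6] [ 0.5044 -0.0601  0.1889]
28 25.01 [3.2 1.6 5.8] [ 0.507  -0.0603  0.1846]
31 25.26 [2.9 1.8 7.6] [ 0.5093 -0.0607  0.1802]
34 25.51 [2.9 0.5 6.6] [ 0.512  -0.0611  0.176 ]
37 25.76 [3.1 1.1 5.7] [ 0.5149 -0.0617  0.1719]
40 26.01 [4.1 1.3 5.5] [ 0.518  -0.0622  0.1679]
43 26.26 [ 4.3 -0.5  7. ] [ 0.5215 -0.0643  0.1646]
46 26.51 [ 4.6 -1.4  9. ] [ 0.525  -0.0656  0.1613]
49 26.76 [ 4.2 -0.2  8. ] [ 0.5286 -0.0656  0.1576]
52 27.01 [ 3.8 -0.3  8.1] [ 0.5324 -0.0667  0.1545]
55 27.26 [ 4.  -1.2  9.5] [ 0.5363 -0.0683  0.1517]
58 27.51 [ 4.2 -0.9  8.4] [ 0.5407 -0.0683  0.149 ]
61 27.76 [ 4.3 -0.8  8.5] [ 0.5447 -0.07    0.1463]
```

View pics/side10z.png

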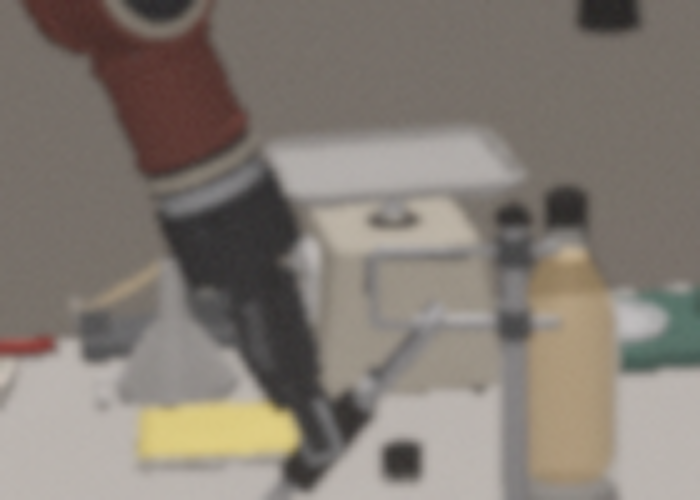

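View pics/wrist10.png

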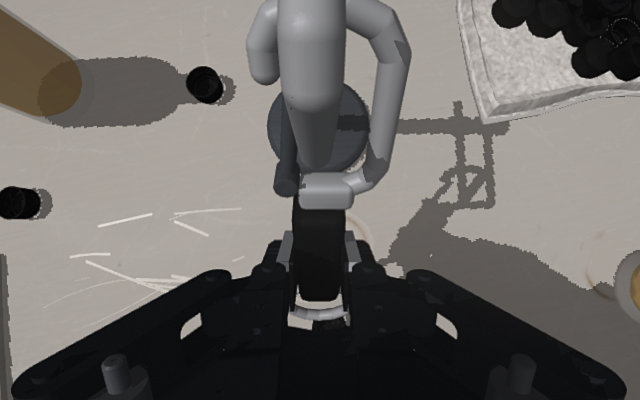

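```bash
python3 - <<'E'
from h import *
b0=np.load('b0.npy')
u,v=fr(); U=np.r_[u,0]
p0=robot.current_ee_pos(); o=tilt_pose(0.012,.238,np.radians(20))[1]
p0=p0+[0,0,.003]
for s in np.arange(0,.0241,.004):
    robot.movel(p0-s*U,max_speed=.06,ori=o); f=rd(b0)[0]; print(s,round(robot.current_time(),2),f.round(1))
    if np.linalg.norm(f)>11: print('STOP');break
snap('wrist','wrist11.png');snap('side','side11.png')
a=cv2.imread('pics/side11.png')[120:220,240:380]; cv2.imwrite('pics/side11z.png',cv2.resize(a,None,fx=5,fy=5,interpolation=cv2.INTER_CUBIC))
E
```

```text
0.0 28.11 [-0.3 -0.3  1.2]
0.004 28.36 [0.  0.6 0. ]
0.008 28.61 [-0.3  1.6  0.3]
0.012 28.86 [-1.1  0.2  0.1]
0.016 29.11 [-0.3  0.9 -0. ]
0.02 29.36 [0.9 0.2 0.2]
0.024 29.61 [ 0.7 -0.4 -0.2]
```

View pics/side11z.png

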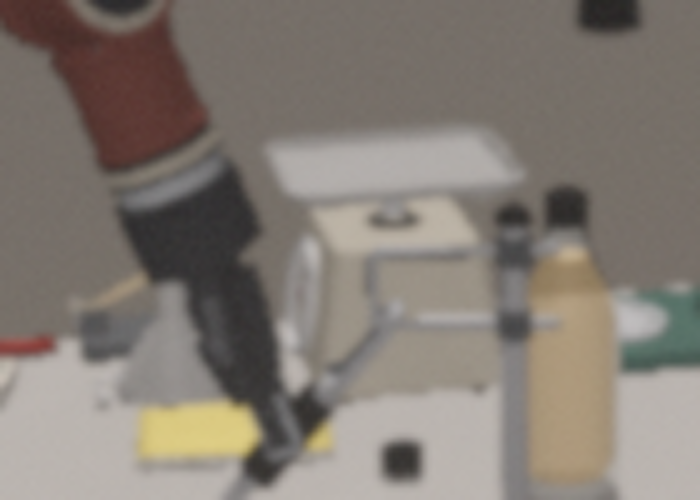

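```bash
python3 - <<'E'
from h import *
b0=np.load('b0.npy')
o=tilt_pose(0.012,.238,np.radians(20))[1]; Zt=R.from_rotvec(o).as_matrix()[:,2]
u,v=fr(); U=np.r_[u,0]
p0=robot.current_ee_pos()
G=p0-.0075*Zt; W=np.r_[BAR+.0105*u-.001*v,.235]; d=W-G; print('wire rel',np.linalg.norm(d),np.degrees(np.arctan2(d[2],d[:2]@u)))
for dg in range(52,73,3):
    a=np.radians(dg); X=np.cos(a)*U+np.sin(a)*np.array([0,0,1.])
    p=W-(L-.001)*X+.0075*Zt
    try: robot.movel(p,max_speed=.06,ori=o)
    except robot.IKError as e: print('IK',dg);break
    f=rd(b0)[0]; print(dg,round(robot.current_time(),2),f.round(1),robot.current_ee_pos().round(4))
    if np.linalg.norm(f)>11: print('STOP');break
# unload
p=robot.current_ee_pos()+[0,0,.003]-.012*U
robot.movel(p,max_speed=.05,ori=o); print(rd(b0)[0].round(1))
snap('wrist','wrist12.png');snap('side','side12.png')
a=cv2.imread('pics/side12.png')[120:220,240:380]; cv2.imwrite('pics/side12z.png',cv2.resize(a,None,fx=5,fy=5,interpolation=cv2.INTER_CUBIC))
E
```

```text
wire rel 0.10320112524580805 49.52736096523763
52 30.02 [-0.2  1.5 -0.7] [ 0.5305 -0.0664  0.1535]
55 30.27 [ 1.1 -0.4  0.1] [ 0.5336 -0.0672  0.1499]
58 30.52 [ 1.3 -0.7 -0.2] [ 0.5384 -0.068   0.1477]
61 30.77 [2.6 0.2 3.2] [ 0.5441 -0.0692  0.1462]
64 31.02 [1.7 0.6 5.3] [ 0.5488 -0.0697  0.1442]
67 31.27 [2.1 0.5 6.8] [ 0.5534 -0.0704  0.1424]
70 31.52 [1.4 0.4 7.5] [ 0.558  -0.0713  0.1407]
[-0.2  1.   0.5]
```

View pics/side12z.png

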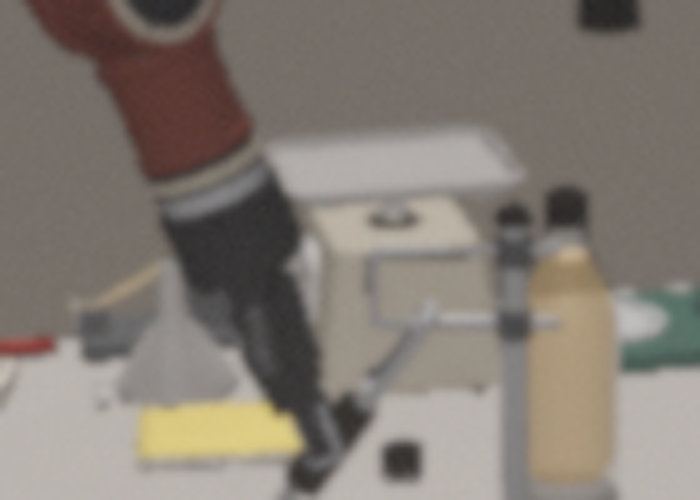

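View pics/wrist12.png

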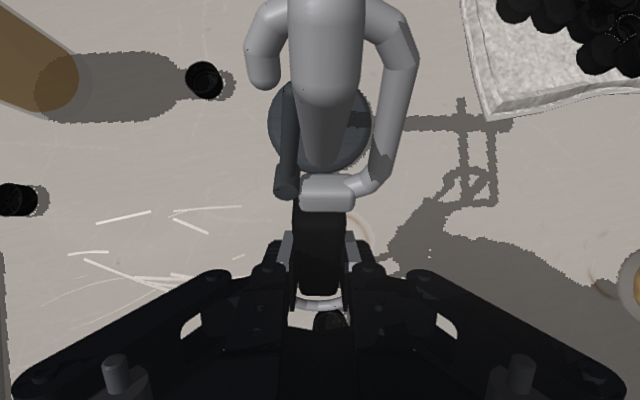

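```bash
python3 - <<'E'
from h import *
b0=np.load('b0.npy')
o=tilt_pose(0.012,.238,np.radians(20))[1]; Zt=R.from_rotvec(o).as_matrix()[:,2]
u,v=fr(); U=np.r_[u,0]
p=robot.current_ee_pos()-.014*U
robot.movel(p,max_speed=.05,ori=o); print(rd(b0)[0].round(1))
robot.command_gripper(0.55); print(robot.current_time(),robot.current_grip_width())
robot.movel(p-.09*Zt-.02*U,max_speed=.2,ori=o)
robot.move_to([.43,-.03,.36],down(E_YAW))
print(robot.current_time(),rd(b0)[0].round(1))
robot.pause(1.5)
for n in ('wrist','side','scene'): snap(n,n+'13.png')
a=cv2.imread('pics/side13.png')[130:270,260:400]; cv2.imwrite('pics/side13z.png',cv2.resize(a,None,fx=4.2,fy=4.2,interpolation=cv2.INTER_CUBIC))
E
```

```text
[ 1.   0.7 -0.3]
32.8 0.5511909774799512
34.2167 [-0.7  0.2  1.6]
```

View pics/side13z.png

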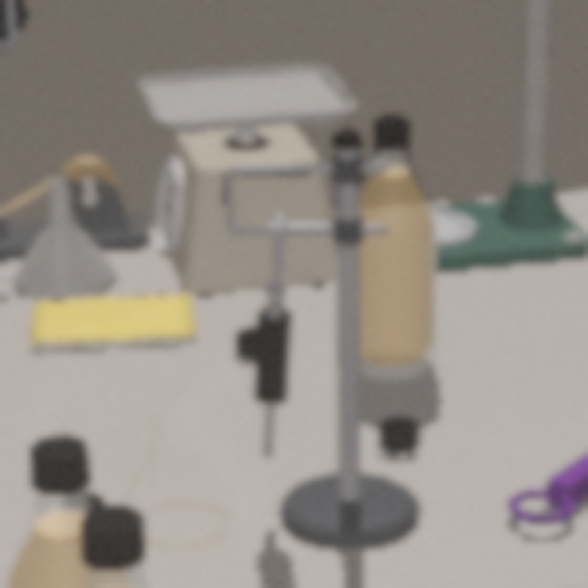

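View pics/wrist13.png

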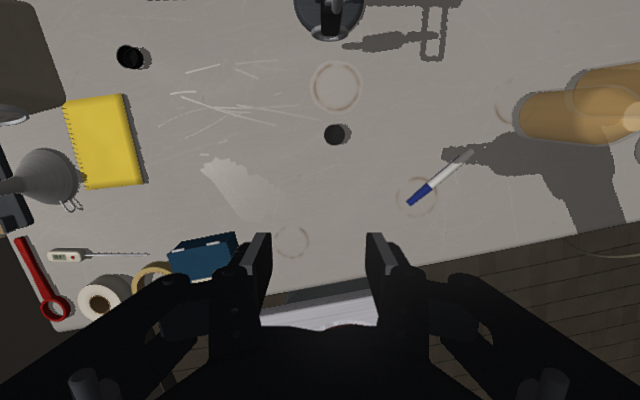

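View pics/scene13.png

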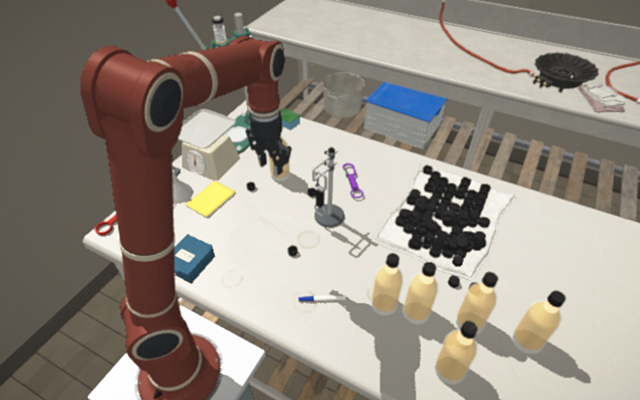

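```bash
python3 - <<'E'
from h import *
robot.pause(3)
a,_=snap('side','side14.png'); robot.pause(.2); b,_=snap('side','side15.png'); robot.pause(.23); d,_=snap('side','side16.png')
r=np.s_[180:240,310:345]
print([np.abs(a[r].astype(int)-x[r]).max() for x in (b,d)], robot.current_time())
s0,s1=cv2.imread('pics/side0.png'),cv2.imread('pics/side16.png')
m=(np.abs(s0.astype(int)-s1).max(2)>40).astype(np.uint8); n,l,s,c=cv2.connectedComponentsWithStats(m); print([x.tolist() for x in s[1:] if x[4]>15])
a=s1[130:270,260:400]; cv2.imwrite('pics/side16z.png',cv2.resize(a,None,fx=4.2,fy=4.2,interpolation=cv2.INTER_CUBIC))
E
```

```text
[np.int64(18), np.int64(30)] 39.45
[[76, 0, 11, 50, 256], [123, 1, 13, 27, 207], [132, 0, 20, 9, 116], [156, 0, 113, 71, 2859], [94, 7, 37, 46, 604], [85, 8, 4, 29, 45], [247, 16, 21, 23, 362], [88, 49, 65, 100, 1420], [149, 71, 56, 127, 4151], [244, 78, 28, 62, 957], [91, 121, 34, 11, 141], [94, 154, 33, 7, 91], [134, 165, 11, 42, 130], [96, 168, 27, 8, 57], [94, 174, 16, 32, 111], [91, 177, 15, 26, 225], [86, 192, 12, 27, 92], [159, 194, 53, 104, 2767], [323, 198, 9, 41, 224], [281, 225, 25, 11, 207], [324, 257, 8, 20, 100], [82, 281, 12, 9, 30], [256, 286, 7, 6, 25], [244, 295, 21, 58, 550], [177, 336, 46, 43, 1176]]
```

View pics/side16z.png

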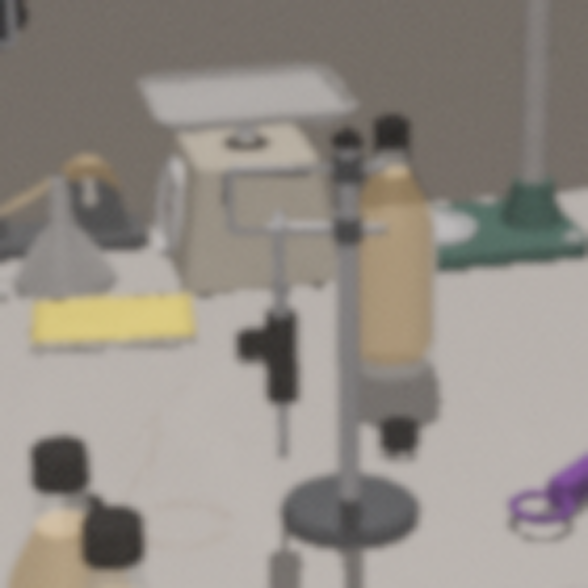

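```bash
python3 - <<'E'
import cv2,numpy as np
a,b=[cv2.imread(f'pics/side{i}.png')[220:400,160:380] for i in (0,16)]
cv2.imwrite('pics/cmp.png',cv2.resize(np.hstack([a,b]),None,fx=1.8,fy=1.8))
E
```

```text
(no output)
```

View pics/cmp.png

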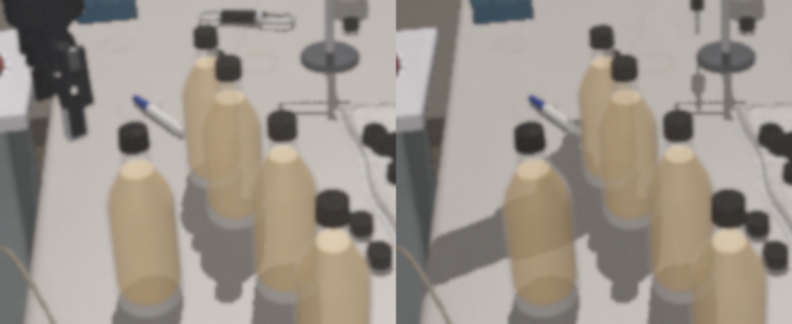

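The only changes are the robot's own shadow. The bottles, pen and caps have not moved, so I am handing in.

```bash
python3 - <<'E'
from h import *
robot.job_done(); print(robot.current_time())
E
```

```text
the job is handed in; nothing more can be done
the job is handed in; nothing more can be done
```

The cap gauge now hangs freely from the stand's eye by its snap hook. I handed the job in shortly after 39.5 s on the robot's clock, with the arm well clear of the stand.

- **Hooking:** I pressed the gate onto the bar with about 3.6 N at most. I then drew the gauge back, and the wrist picture showed the gate shut with the bar in the bow.
- **Pull test:** I held a pull of about 9.2–10.9 N along the hook for 1.6 s. The total was 10.2–11.8 N, because a side load of 4–5 N downwards came with it. The bar's position did not shift.
- **Letting go:** I lowered and tilted the gauge, then turned it within a light grip before opening the jaws, so it had less far to swing. The highest force reading while I held it was about 12 N, against the 18 N limit.
- **Last checks:** About five seconds after release the gauge hung almost upright from the eye's lower arm. Three pictures over half a second differed by at most 30 grey levels around it, so a slight residual sway is possible. Comparing the first and last side pictures, the bottles, caps and pen in view had not moved; the main difference was the arm's shadow.
- **Disagreement:** The bar seated 2 mm farther along than my estimate (98.1 mm against 96). I put this down to where I had gripped the gauge. I never measured the gate angle directly.

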